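# Lay the red gift tin down in the display tray

### The arm

A 6-joint arm with a two-finger parallel gripper is mounted at the origin on the work surface. World frame = base frame: x ahead of the robot, y to its left, z up, the work surface at z = 0. Lengths are in m, angles in rad, forces in N, time in s.
With the tool pointing down it reaches from about 0.35 to 0.975 m from the base axis. Payload 17.4 kg.
Tool frame: the origin (TCP) lies midway between the tips of the shut fingers; the grasp point (between the pads) lies 19 mm behind it; z points along the fingers, y is the line along which they close (so a half turn about z gives the same grasp; the last joint's range is limited). The gripper opens to 85 mm and grips with 20 to 120 N. Pads are 22 mm wide; open, the fingers measure 114 mm over their backs; the gripper's body (76 mm by 85 mm) begins 54 mm behind the grasp point. The pads swing forward as they close: fully open they stand 13 mm farther back than shut.
Start: joints at [1.11, 0.116, 1.442, -0, 1.584, -0.038], TCP at [0.277, 0.616, 0.231] pointing down, gripper open.
Joint ranges: [-2.83, 2.83], [-0.83, 2.19], [0.07, 2.5], [-1.14, 4.28], [0.01, 3], [-2.97, 2.97]. Speed limits (rad/s): [1.89, 1.89, 2.22, 3.14, 3.14, 3.14].

### API

Orientations are given as a unit quaternion [w, x, y, z].
In Python, from bench import r, vision, ticket, finder gives the robot as it stands.
- The arm moves only by the shell command python3 -m inch 'ROWS'. ROWS is JSON, a list of rows, each an object of numbers: "x", "y", "z": the shift along the world's x, y, z in cm; "ax", "ay", "az": the turn, a rotation vector about the world's x, y, z in rad; "jaw": the finger opening in cm, from 0 to 8.54. A call has 1 to 8 rows; each row is the pose to reach, as a shift and turn from the pose commanded when the call began; what a row does not reach only later rows make up. A row lasts 1/10 s, in which the tool goes at most 50 mm and 8.59 degrees, less where a joint would pass 70% of its speed; a pose out of reach is approached as far as the arm can. A call with a gripper value outside its range is refused whole. The fingers move at their own pace and stop on an object; the grip force is fixed at half the most. Time passes only in rows, so rows that repeat a pose let the fingers close. It gives the time, the measured TCP pose, the force, the opening and the grip force at its end, in the units of the state.
- r.read_state(): the state, without advancing time (a new reading comes with each control period).
- vision.get_image(name): name is "scene" or "side" or "wrist"; returns a dict with "image" (384x512x3 uint8, red, green, blue), "fx", "fy", "cx", "cy" (pixels), "world_from_camera" (4x4, takes a point from camera to world coordinates); the wrist camera has in their place "tool_from_camera" (4x4, takes a point from camera to tool coordinates, whose origin is the TCP and whose axes are the flange's). Camera axes: x right, y down, z forward; pixel columns grow to the right and rows downward; lengths in m; the calibration is good to about 2 mm. A picture is of the moment at which its call begins: read the wrist's pose just before it. There is no depth.
- ticket.job_done(): hands the job in; it is judged then, once.
Trained networks look in the newest picture that a camera, given by its name, has taken for a name from the list of things; names that differ only in an ending like _2 or _b are one class to them, and where a whole thing is asked for, a point or a joint stands for the part that bears it (a point fixed in the world has none). Each returns a list of dicts, best first, with "conf" (0 to 1); they miss things now and then, are a little off and sometimes report something else, mostly with a low value. They report only what shows in the picture. A call takes as long as a camera call. They do not tell look-alikes from the thing itself.
- finder.trace(camera, name): "region" (384x512 bool, what is visible of it) and "rect" ([left, top, right, bottom] in pixels, round what is visible of it).
The state is a dict: "time": time; "qpos": joint angles; "joint_vel": joint speeds; "tau": joint torques, N m; "ee_pos": TCP position; "eef_rot": TCP orientation; "contact_force": force on the tool from outside, world axes, zero at the start; "wrist_torque": the same for the moment, N m; "finger_gap": finger opening in m; "grip_force": force on a finger pad.
Only numpy, scipy, OpenCV 4.12 (cv2) and the standard library are available. Lean on these libraries where they do the work, as an engineer would, in place of code of your own. Each camera call takes 0.05 s, during which the arm holds its last target. There are 200 camera calls.

### The job

On the stall's display tray, push the standing red tin over so that it falls away from the robot and lies flat in its own lane; then push it by its foot along the lane until its lid rests against the stop at the tray's far end. Only push it, gently, with the fingers: do not grasp, lift or carry it. Leave the blue tin standing where it is and do not disturb the other goods.

Things in the scene. Friction and masses are not known exactly. Their poses are not given: they have to be found in the camera images.
- tray: Fixed wooden tray, 300 (x) x 290 (y) mm, floor top 6 mm above the table. Origin: centre of its underside, on the table. x runs from the near, open end (-150 mm) to the far end, within 0.2 rad of the robot's x. Two lanes along x at y = +95 and -95 mm, 88 mm wide between dark rails (tops 18 mm above the table). Far stop: inner face at x = +135 mm, top 36 mm above the table.
- red_tin: Loose closed red box with gold bands, 56 (x) x 64 (y) x 150 (z) mm, 0.2-0.4 kg. Origin: centre of its foot; z from foot to lid. Starts upright in either lane, foot centre at tray x -115 to -85 mm, square to it within 0.08 rad. A push high on its near face tips it over its far bottom edge; it then lies 30-80 mm short of the stop, top 62 mm above the table, and slides at a few N.
- red_tin_lid (a point): Centre of the top of the red tin's lid, 150 mm above its foot.
- red_tin_mid (a point): Centre of the red tin, 75 mm above its foot.
- blue_tin: The blue tin: same shape and size as the red one, upright in the other lane, to be left standing. Origin: centre of its foot.
- jar_yellow: Jar with a yellow lid, 72 mm across, 95 mm tall, standing on the table to the left of the tray. Bystander. Origin: centre of its foot.
- jar_green: Jar with a green lid, 72 mm across, 95 mm tall, standing on the table to the right of the tray. Bystander. Origin: centre of its foot.
- vase: White ceramic vase, 90 mm across, 160 mm tall, at the left. Bystander. Origin: centre of its foot.
- clay_pot: Terracotta pot with two ear handles, 90 mm across without them, 60 mm tall, at the left. Bystander. Origin: centre of its foot.
- blue_bowl: Blue ceramic bowl, 110 mm across, 45 mm tall, at the right. Bystander. Origin: centre of its foot.
- spoon: Serving spoon lying flat on the table at the right. Bystander. Origin: on its length, at its underside.
Mind the look-alikes: they are no part of the job. What is shaped like the red_tin but green or purple is not meant. What is meant by the blue_tin is not turquoise, and is the smaller of those in its own colour.

How it is judged:
By the outcome, as a careful person would: the job done as asked, in the order asked, and still so for the second after the job is handed in, with the robot touching nothing.
It also fails if it takes over 48 s, if anything falls off the work surface, if the arm or the gripper's body presses on something with over 40 N, if the wrist force passes 120 N, or if a joint passes its speed limit or range.

## Working session

There is one attempt and no reset: what is moved stays moved. The work goes in short steps, Python scripts to look and compute and a shell command to move; the robot and the scene stay as the last step left them, time stands still between calls to the robot, and variables do not carry over. Pictures are saved under pics/ and viewed, at most 10 in all, crops included, and the job is handed in when it is done.

```bash
mkdir -p pics; ls
cat > h.py <<'E'
import numpy as np, cv2
from bench import r, vision, ticket, finder
def cam(n):
    d=vision.get_image(n); return d
def ray(d,u,v):
    T=np.array(d["world_from_camera"]); k=np.array([(u-d["cx"])/d["fx"],(v-d["cy"])/d["fy"],1])
    return T[:3,3],T[:3,:3]@k
def onz(d,u,v,z):
    o,k=ray(d,u,v); return o+k*(z-o[2])/k[2]
def proj(d,p):
    T=np.linalg.inv(np.array(d["world_from_camera"])); c=T[:3,:3]@np.array(p)+T[:3,3]
    return np.array([d["fx"]*c[0]/c[2]+d["cx"],d["fy"]*c[1]/c[2]+d["cy"]])
E
python3 - <<'E'
from h import *
ims=[]
for n in ["scene","side"]:
    d=cam(n); im=d["image"][:,:,::-1].copy()
    print(n,np.round(np.array(d["world_from_camera"]),3).tolist(),d["fx"])
    for t in ["red_tin","blue_tin","tray"]:
        for q in finder.trace(n,t)[:3]:
            print(n,t,q["conf"],q["rect"])
    cv2.imwrite(f"pics/{n}0.png",cv2.resize(im,(800,600)))
s=r.read_state();print(s["time"],s["ee_pos"],s["eef_rot"],s["finger_gap"])
E
```

```text
pics
scene [[-0.766, 0.441, -0.468, 1.159], [0.643, 0.546, -0.537, 0.724], [0.018, -0.712, -0.702, 1.036], [0.0, 0.0, 0.0, 1.0]] 441.57339852849753
scene red_tin 0.88 [247.9, 121.2, 271.6, 166.8]
scene red_tin 0.82 [212.0, 132.2, 239.1, 183.7]
scene red_tin 0.77 [281.7, 141.4, 313.4, 192.0]
scene blue_tin 0.94 [256.0, 161.4, 280.2, 211.7]
scene blue_tin 0.77 [303.6, 171.8, 346.9, 243.7]
scene blue_tin 0.72 [305.9, 238.4, 334.8, 288.9]
scene tray 0.92 [160.3, 173.4, 285.6, 257.0]
side [[0.991, -0.087, 0.099, 0.413], [-0.131, -0.596, 0.792, -0.953], [-0.01, -0.798, -0.602, 0.849], [0.0, 0.0, 0.0, 1.0]] 364.2311548378625
side red_tin 0.7 [182.7, 218.9, 215.2, 274.4]
side red_tin 0.59 [239.7, 216.2, 264.4, 265.5]
side red_tin 0.56 [179.1, 182.1, 205.2, 224.1]
side blue_tin 0.92 [237.5, 136.0, 254.9, 177.3]
side blue_tin 0.73 [198.9, 139.0, 235.1, 197.4]
side blue_tin 0.71 [228.1, 176.8, 247.5, 225.6]
side tray 0.81 [221.3, 193.5, 337.2, 277.1]
0.4 [0.27697069 0.61554846 0.23117577] [-2.16837572e-05  2.09822375e-01  9.77739518e-01 -7.81471525e-05] 0.08504162447544239
```

View pics/scene0.png

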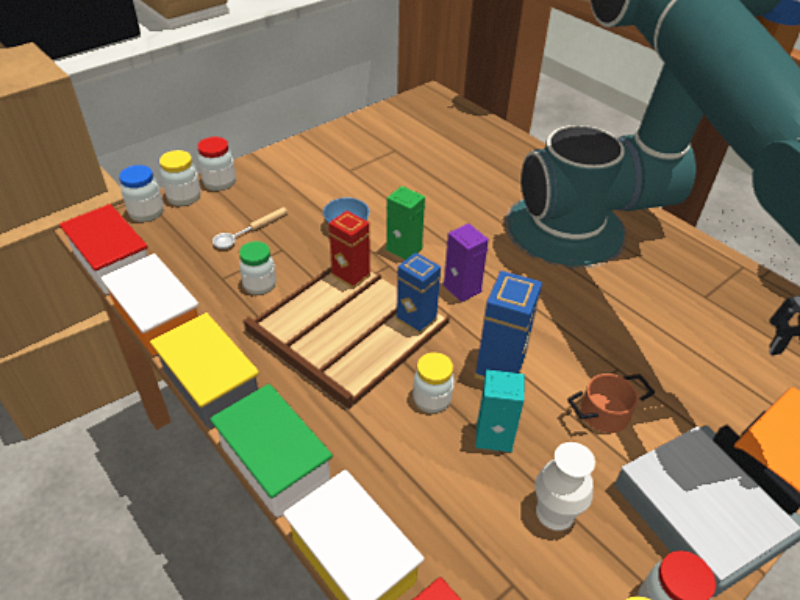

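View pics/side0.png

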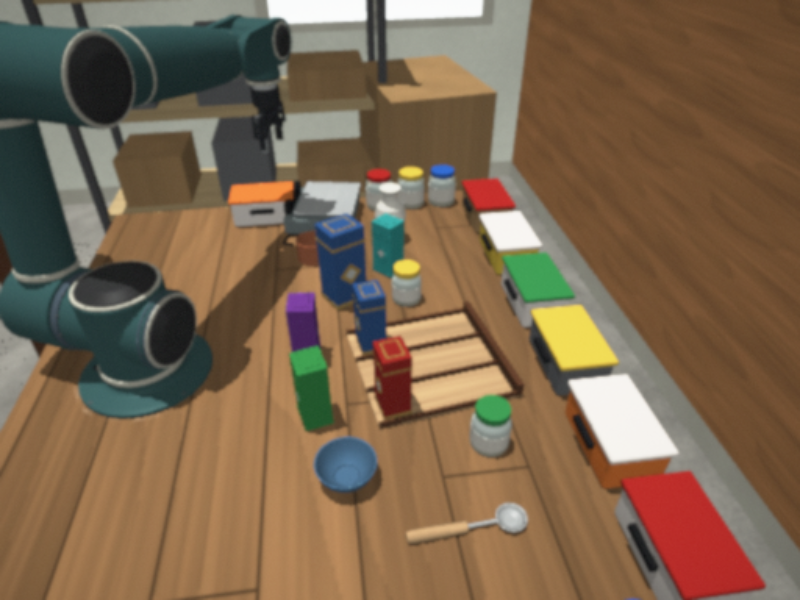

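The scene picture shows the red tin at about (350,245) in the right-hand lane. The blue tin is at (418,290) in the left lane. Green and purple look-alikes stand on the robot's side, at (405,222) and (465,262). Next I'll fit box models to the silhouettes.

```bash
cat > fit.py <<'E'
from h import *
from scipy.optimize import minimize
def pts(parts,p):
    out=[]
    c,s=np.cos(p[2]),np.sin(p[2])
    for (x0,x1,y0,y1,z0,z1) in parts:
        P=np.array([[x,y,z] for x in(x0,x1) for y in(y0,y1) for z in(z0,z1)])
        out.append(np.c_[p[0]+c*P[:,0]-s*P[:,1],p[1]+s*P[:,0]+c*P[:,1],P[:,2]+(p[3] if len(p)>3 else 0)])
    return out
def render(d,parts,p):
    m=np.zeros((384*4,512*4),np.uint8)
    for P in pts(parts,p):
        uv=np.array([proj(d,q) for q in P]); h=cv2.convexHull(np.round((uv+.5)*4*16).astype(np.int32))
        cv2.fillConvexPoly(m,h,255,shift=4)
    return cv2.resize(m,(512,384),interpolation=cv2.INTER_AREA)/255.
def fit(views,parts,p0,step):
    # views: list of (d,mask,ignore)
    def cost(p):
        return sum((np.abs(render(d,parts,p)-m)*(~ig)).sum()/m.sum() for d,m,ig in views)
    S=np.vstack([p0]+[np.array(p0)+np.eye(len(p0))[i]*step[i] for i in range(len(p0))])
    o=minimize(cost,p0,method="Nelder-Mead",options=dict(initial_simplex=S,maxiter=250,xatol=1e-4,fatol=1e-4))
    return o.x,o.fun
def hue(im,name):
    h=cv2.cvtColor(im,cv2.COLOR_RGB2HSV); H,Sa=h[...,0],h[...,1]
    return {"red":((H<8)|(H>172)),"blue":((H>100)&(H<125)),"green":((H>45)&(H<80)),"purple":((H>130)&(H<160))}[name]&(Sa>110)
TIN=[(-.028,.028,-.032,.032,0,.15)]
TRAY=[(-.15,.15,-.145,.145,0,.006),(.135,.15,-.145,.145,0,.036)]+[(-.15,.15,y-.007,y+.007,0,.018) for y in(-.139,-.051,.051,.139)]
E
python3 - <<'E'
from fit import *
D={n:cam(n) for n in["scene","side"]}
Q={};allm={n:np.zeros((384,512),bool) for n in D}
T={}
for n in D:
    T[n]=finder.trace(n,"red_tin")+finder.trace(n,"blue_tin")
    for q in T[n]:
        if q["conf"]>.3: allm[n]|=q["region"]
def pick(n,c):
    # best-coloured, central candidate
    im=D[n]["image"]; hm=hue(im,c)
    c_=[(q,(q["region"]&hm).sum()/q["region"].sum(),q["region"].sum()) for q in T[n]]
    c_=[x for x in c_ if x[1]>.5 and x[0]["conf"]>.3]
    print(n,c,[(np.round(x[0]["rect"]).tolist(),round(float(x[1]),2),int(x[2]),x[0]["conf"]) for x in c_])
    return min(c_,key=lambda x:x[2])[0]
fits={}
for c in["red","blue","green","purple"]:
    try:
        V=[]
        for n in D:
            q=pick(n,c); m=q["region"]; ig=cv2.dilate((allm[n]&~m).astype(np.uint8),np.ones((3,3)))>0
            ig&=~m
            V.append((D[n],m.astype(float),ig))
        rc=[v[1] for v in V]
        cy,cx=[a.mean() for a in np.nonzero(V[0][1])]
        p0=list(onz(D["scene"],cx,cy,.08)[:2])+[0.,.006 if c in("red","blue") else 0.]
        x,f=fit(V,TIN,p0,[.02,.02,.1,.01]); fits[c]=x; print(c,np.round(x,4),round(f,3))
    except Exception as e: print(c,"ERR",repr(e))
V=[]
for n in D:
    q=finder.trace(n,"tray")[0]; m=q["region"]|False
    V.append((D[n],m.astype(float),allm[n]&~m if False else allm[n]))
x,f=fit(V,TRAY,[.62,.0,0.],[.03,.03,.1]); print("tray",np.round(x,4),round(f,3))
x2,f2=fit(V,TRAY,list(x),[.03,.03,.1]); print("tray",np.round(x2,4),round(f2,3)); fits["tray"]=x2
np.save("fits.npy",fits)
for c in("red","blue","green","purple"):
    if c in fits:
        e=fits[c][:2]-x2[:2]; k,s=np.cos(x2[2]),np.sin(x2[2]); print(c,"in tray",np.round([k*e[0]+s*e[1],-s*e[0]+k*e[1]],4))
o=[]
for n in D:
    im=cv2.resize(D[n]["image"][:,:,::-1],None,fx=3,fy=3)
    for c in fits:
        for P in pts(TRAY if c=="tray" else TIN,fits[c]):
            uv=np.array([proj(D[n],q) for q in P]); cv2.polylines(im,[np.round((uv+.5)*3).astype(np.int32)[[0,1,3,2,0,4,5,7,6,4]]],True,(0,255,0) if c!="tray" else (255,255,0),1)
    if n=="scene": o.append(im[340:800,450:1050])
    else: o.append(im[380:840,480:1080])
cv2.imwrite("pics/fit.png",cv2.resize(np.hstack(o),(800,307)))
E
```

```text
scene red [([215.0, 135.0, 239.0, 183.0], 0.79, 1038, 0.64)]
side red [([240.0, 214.0, 263.0, 268.0], 0.76, 1144, 0.76)]
red [ 0.5061 -0.1812  0.1546  0.0057] 0.095
scene blue [([302.0, 170.0, 348.0, 244.0], 0.77, 2019, 0.97), ([255.0, 159.0, 280.0, 213.0], 0.71, 1187, 0.8)]
side blue [([227.0, 178.0, 248.0, 226.0], 0.63, 772, 0.93), ([199.0, 140.0, 233.0, 198.0], 0.64, 1546, 0.84)]
blue [0.4821 0.0053 0.1419 0.0042] 0.083
scene green []
green ERR ValueError('min() iterable argument is empty')
scene purple [([280.0, 145.0, 313.0, 192.0], 0.93, 1086, 0.72)]
side purple [([181.0, 184.0, 206.0, 224.0], 0.83, 692, 0.84)]
purple [ 0.3398 -0.0053 -0.0481  0.0007] 0.084
tray [ 0.5997 -0.0672  0.153 ] 0.08
tray [ 0.5997 -0.0673  0.1531] 0.08
red in tray [-0.1099 -0.0984]
blue in tray [-0.1051  0.0896]
purple in tray [-0.2474  0.1009]
```

View pics/fit.png

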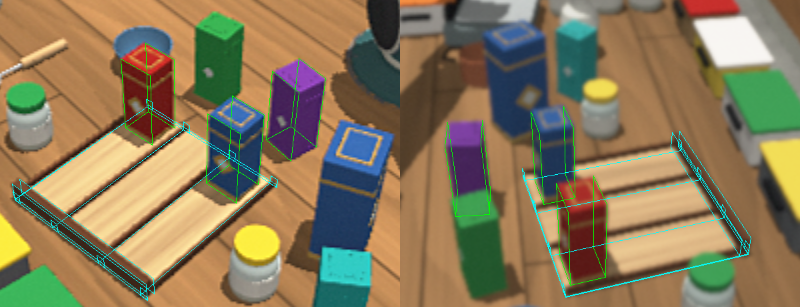

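The fits line up well with both pictures. The red tin is at tray (-0.110, -0.098), square to the tray, and the tray yaw is 0.153. I'll raise and turn the tool now, and find the green tin, the one near the approach.

```bash
python3 -m inch '[{"z":5,"az":0.15,"jaw":3},{"z":9,"az":0.3,"jaw":3},{"z":9,"x":2,"y":-4,"az":0.45,"jaw":3},{"z":9,"x":4,"y":-8,"az":0.577,"jaw":3},{"z":9,"x":5,"y":-13,"az":0.577,"jaw":3},{"z":9,"x":6,"y":-18,"az":0.577,"jaw":3},{"z":9,"x":7,"y":-23,"az":0.577,"jaw":3},{"z":9,"x":7,"y":-23,"az":0.577,"jaw":3}]'
python3 - <<'E'
from fit import *
V=[]
for n in["scene","side"]:
    d=cam(n); g=hue(d["image"],"green"); best=None
    for q in finder.trace(n,"red_tin"):
        print(n,np.round(q["rect"]).tolist(),round(q["conf"],2))
        h=cv2.cvtColor(d["image"],cv2.COLOR_RGB2HSV)[q["region"]]; print("hue",np.median(h,0))
        if 50<np.median(h[:,0])<80 and best is None: best=q["region"]
    if best is not None: V.append((d,best.astype(float),np.zeros_like(best)))
print(len(V)); x,f=fit(V,TIN,[.37,-.19,0.],[.03,.03,.2]); print("green",x,f)
T=np.load("fits.npy",allow_pickle=True).item()["tray"]
P=pts(TIN,x)[0][:,:2]-T[:2]; k,s=np.cos(T[2]),np.sin(T[2]); print(np.round(P@np.array([[k,-s],[s,k]]),3)[::2])
E
```

```text
scene [213.0, 134.0, 234.0, 183.0] 0.82
hue [  2. 202. 106.]
scene [249.0, 121.0, 271.0, 167.0] 0.8
hue [ 66. 171.  93.]
scene [280.0, 143.0, 316.0, 193.0] 0.61
hue [139. 159.  97.]
side [183.0, 221.0, 214.0, 275.0] 0.65
hue [ 66. 153.  88.]
side [241.0, 216.0, 265.0, 266.0] 0.58
hue [  2. 188.  97.]
2
green [ 0.35369408 -0.18374317 -0.06842367] 0.20101362862605537
[[-0.295 -0.103]
 [-0.281 -0.04 ]
 [-0.241 -0.115]
 [-0.227 -0.053]]invalid input
```

```bash
python3 -m inch '[{"x":1,"y":-5,"z":0,"ax":0,"ay":0,"az":0.14,"jaw":3},{"x":2,"y":-10,"z":0,"ax":0,"ay":0,"az":0.277,"jaw":3},{"x":3,"y":-15,"z":0,"ax":0,"ay":0,"az":0.277,"jaw":3},{"x":4,"y":-20,"z":0,"ax":0,"ay":0,"az":0.277,"jaw":3},{"x":5,"y":-25,"z":0,"ax":0,"ay":0,"az":0.277,"jaw":3},{"x":6,"y":-30,"z":0,"ax":0,"ay":0,"az":0.277,"jaw":3},{"x":7,"y":-35,"z":0,"ax":0,"ay":0,"az":0.277,"jaw":3},{"x":8,"y":-40,"z":0,"ax":0,"ay":0,"az":0.277,"jaw":3}]'
```

```text
time: 2.0
ee_pos: [0.3551, 0.2215, 0.3215]
eef_rot: [0.0, -0.077, 0.997, 0.0]
contact_force: [0.8, 0.3, 0.7]
finger_gap: 0.03
grip_force: 0.0
```

```bash
python3 -m inch '[{"x":1,"y":-5,"z":0,"ax":0,"ay":0,"az":0,"jaw":3},{"x":2,"y":-10,"z":0,"ax":0,"ay":0,"az":0,"jaw":3},{"x":3,"y":-15,"z":0,"ax":0,"ay":0,"az":0,"jaw":3},{"x":4,"y":-20,"z":0,"ax":0,"ay":0,"az":0,"jaw":3},{"x":5,"y":-25,"z":0,"ax":0,"ay":0,"az":0,"jaw":3},{"x":6,"y":-30,"z":0,"ax":0,"ay":0,"az":0,"jaw":3},{"x":7,"y":-35,"z":0,"ax":0,"ay":0,"az":0,"jaw":3},{"x":8,"y":-40,"z":0,"ax":0,"ay":0,"az":0,"jaw":3}]'
```

```text
time: 2.8
ee_pos: [0.4336, -0.1712, 0.3217]
eef_rot: [0.0, -0.077, 0.997, -0.0]
contact_force: [1.5, 0.9, -0.5]
finger_gap: 0.0301
grip_force: 0.0
```

```bash
python3 -m inch '[{"x":0,"y":-0.7,"z":-4,"ax":0,"ay":0,"az":0,"jaw":3},{"x":0,"y":-0.7,"z":-8,"ax":0,"ay":0,"az":0,"jaw":3},{"x":0,"y":-0.7,"z":-12,"ax":0,"ay":0,"az":0,"jaw":3},{"x":0,"y":-0.7,"z":-16,"ax":0,"ay":0,"az":0,"jaw":3},{"x":0,"y":-0.7,"z":-19,"ax":0,"ay":0,"az":0,"jaw":3},{"x":0,"y":-0.7,"z":-19,"ax":0,"ay":0,"az":0,"jaw":3},{"x":0,"y":-0.7,"z":-19,"ax":0,"ay":0,"az":0,"jaw":3}]'
python3 - <<'E'
from h import *
o=[cam(n)["image"][60:330,130:400,::-1] for n in("scene","side")]
cv2.imwrite("pics/pre.png",cv2.resize(np.hstack(o),(800,400)))
E
```

```text
time: 3.5
ee_pos: [0.434, -0.176, 0.1324]
eef_rot: [0.0, -0.077, 0.997, -0.0]
contact_force: [0.6, -0.0, 0.6]
finger_gap: 0.0297
grip_force: 0.0
```

View pics/pre.png

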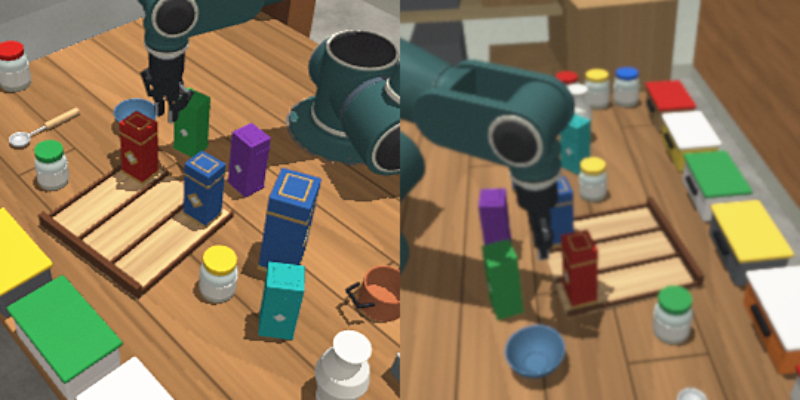

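The fingers are in the gap between the red and green tins, but sit about 16 mm to the left of the red tin's centreline. I'll fix that while approaching.

```bash
python3 -m inch '[{"x":0,"y":-1,"z":0,"ax":0,"ay":0,"az":0,"jaw":3},{"x":0,"y":-1.6,"z":0,"ax":0,"ay":0,"az":0,"jaw":3},{"x":1,"y":-1.45,"z":0,"ax":0,"ay":0,"az":0,"jaw":3},{"x":2,"y":-1.3,"z":0,"ax":0,"ay":0,"az":0,"jaw":3},{"x":2.5,"y":-1.22,"z":0,"ax":0,"ay":0,"az":0,"jaw":3},{"x":2.5,"y":-1.22,"z":0,"ax":0,"ay":0,"az":0,"jaw":3},{"x":2.5,"y":-1.22,"z":0,"ax":0,"ay":0,"az":0,"jaw":3}]'
```

```text
time: 4.3
ee_pos: [0.4589, -0.1879, 0.1311]
eef_rot: [-0.0, -0.077, 0.997, 0.0]
contact_force: [-0.8, -0.4, -0.9]
finger_gap: 0.0299
grip_force: 0.0
```

```bash
python3 -m inch '[{"x":0.5,"y":0.08,"z":0,"ax":0,"ay":0,"az":0,"jaw":3},{"x":1,"y":0.15,"z":0,"ax":0,"ay":0,"az":0,"jaw":3},{"x":1.5,"y":0.23,"z":0,"ax":0,"ay":0,"az":0,"jaw":3},{"x":2,"y":0.31,"z":0,"ax":0,"ay":0,"az":0,"jaw":3},{"x":2.5,"y":0.39,"z":0,"ax":0,"ay":0,"az":0,"jaw":3},{"x":3,"y":0.46,"z":0,"ax":0,"ay":0,"az":0,"jaw":3},{"x":3.5,"y":0.54,"z":0,"ax":0,"ay":0,"az":0,"jaw":3},{"x":3.5,"y":0.54,"z":0,"ax":0,"ay":0,"az":0,"jaw":3}]'
python3 - <<'E'
from h import *
o=[cam(n)["image"][60:330,130:400,::-1] for n in("scene","side")]
cv2.imwrite("pics/tip.png",cv2.resize(np.hstack(o),(800,400)))
E
```

```text
time: 5.1
ee_pos: [0.4944, -0.1826, 0.1312]
eef_rot: [-0.0, -0.077, 0.997, 0.0]
contact_force: [0.2, -0.2, -0.9]
finger_gap: 0.0301
grip_force: 0.0
```

View pics/tip.png

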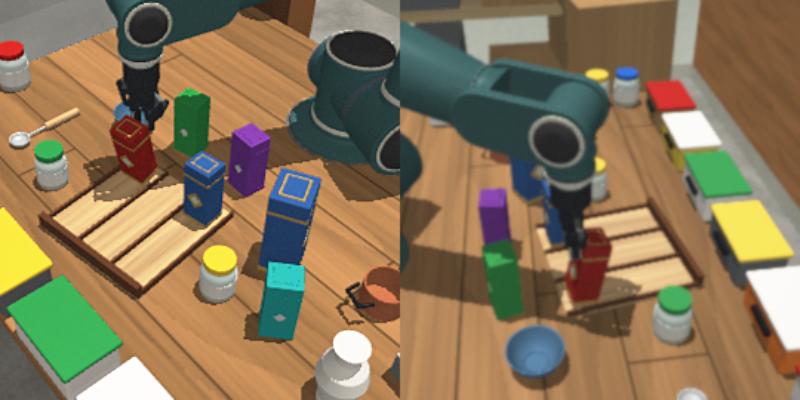

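The tin is tilting forward about its far edge (lid at (132,130) in the scene half) and staying in its lane. I'll keep pushing.

```bash
python3 -m inch '[{"x":0.5,"y":0.08,"z":0,"ax":0,"ay":0,"az":0,"jaw":3},{"x":1,"y":0.15,"z":0,"ax":0,"ay":0,"az":0,"jaw":3},{"x":1.5,"y":0.23,"z":0,"ax":0,"ay":0,"az":0,"jaw":3},{"x":2,"y":0.31,"z":0,"ax":0,"ay":0,"az":0,"jaw":3},{"x":2.5,"y":0.39,"z":0,"ax":0,"ay":0,"az":0,"jaw":3},{"x":3,"y":0.46,"z":0,"ax":0,"ay":0,"az":0,"jaw":3},{"x":3,"y":0.46,"z":0,"ax":0,"ay":0,"az":0,"jaw":3},{"x":3,"y":0.46,"z":0,"ax":0,"ay":0,"az":0,"jaw":3}]'
python3 - <<'E'
from h import *
o=[cam(n)["image"][60:330,130:400,::-1] for n in("scene","side")]
cv2.imwrite("pics/tip2.png",cv2.resize(np.hstack(o),(800,400)))
E
```

```text
time: 6.0
ee_pos: [0.5239, -0.178, 0.1312]
eef_rot: [-0.0, -0.077, 0.997, 0.0]
contact_force: [-0.2, -0.6, 0.1]
finger_gap: 0.0299
grip_force: 0.0
```

View pics/tip2.png

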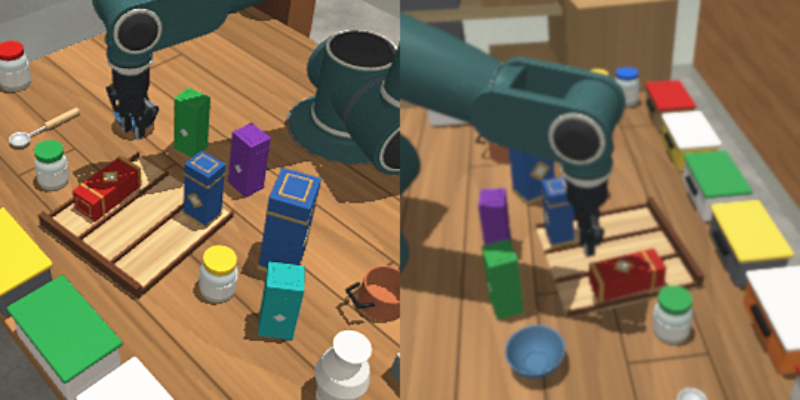

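The tin now lies flat in its lane. I'll back off and measure it.

```bash
python3 -m inch '[{"x":-2,"y":-0.3,"z":0,"ax":0,"ay":0,"az":0,"jaw":3},{"x":-4.2,"y":-0.65,"z":0,"ax":0,"ay":0,"az":0,"jaw":3},{"x":-4.2,"y":-0.65,"z":0,"ax":0,"ay":0,"az":0,"jaw":3},{"x":-4.2,"y":-0.65,"z":0,"ax":0,"ay":0,"az":0,"jaw":3}]'
cat > lying.py <<'E'
from fit import *
LY=[(0,.15,-.032,.032,.006,.062)]
V=[]
for n in["scene","side"]:
    d=cam(n); qs=[q for q in finder.trace(n,"red_tin") if np.median(cv2.cvtColor(d["image"],cv2.COLOR_RGB2HSV)[q["region"]][:,0])<12]
    print(n,[(np.round(q["rect"]).tolist(),round(q["conf"],2)) for q in qs])
    if not qs:
        h=hue(d["image"],"red"); h[:120]=0; h[240:]=0; h[:,300:]=0; m=cv2.morphologyEx(h.astype(np.uint8),cv2.MORPH_CLOSE,np.ones((5,5)))>0
    else: m=qs[0]["region"]
    V.append((d,m.astype(float),np.zeros_like(m)))
T=np.load("fits.npy",allow_pickle=True).item()["tray"]; k,s=np.cos(T[2]),np.sin(T[2])
p0=[T[0]+k*-.07+s*.098,T[1]+s*-.07-k*.098,T[2]]
x,f=fit(V,LY,p0,[.02,.02,.1]); e=x[:2]-T[:2]
t=np.array([k*e[0]+s*e[1],-s*e[0]+k*e[1],x[2]-T[2]])
print("foot world",np.round(x,4),f,"tray",np.round(t,4),"lid gap",.135-t[0]-.15)
st=r.read_state(); e=np.array(st["ee_pos"])[:2]-T[:2]; print("tcp tray",np.round([k*e[0]+s*e[1],-s*e[0]+k*e[1]],4))
E
python3 lying.py
```

```text
time: 6.5
ee_pos: [0.4819, -0.1848, 0.1317]
eef_rot: [0.0, -0.077, 0.997, -0.0]
contact_force: [0.2, -0.1, -0.1]
finger_gap: 0.0299
grip_force: 0.0
scene [([182.0, 165.0, 226.0, 209.0], 0.94)]
side [([260.0, 227.0, 309.0, 265.0], 0.62)]
foot world [ 0.535  -0.1779  0.1886] 0.13930907603739898 tray [-0.0807 -0.0995  0.0355] lid gap 0.06574380797283816
tcp tray [-0.1339 -0.098 ]
```

```bash
python3 -m inch '[{"x":0,"y":0,"z":-4,"ax":0,"ay":0,"az":0,"jaw":3},{"x":0,"y":0,"z":-7,"ax":0,"ay":0,"az":0,"jaw":3},{"x":0,"y":0,"z":-9,"ax":0,"ay":0,"az":0,"jaw":3},{"x":0,"y":0,"z":-10.2,"ax":0,"ay":0,"az":0,"jaw":3},{"x":0,"y":0,"z":-10.2,"ax":0,"ay":0,"az":0,"jaw":3},{"x":1,"y":0.15,"z":-10.2,"ax":0,"ay":0,"az":0,"jaw":3},{"x":2,"y":0.31,"z":-10.2,"ax":0,"ay":0,"az":0,"jaw":3},{"x":3,"y":0.46,"z":-10.2,"ax":0,"ay":0,"az":0,"jaw":3}]'
```

```text
time: 7.5
ee_pos: [0.5136, -0.1801, 0.0305]
eef_rot: [0.001, -0.077, 0.997, -0.0]
contact_force: [1.3, -0.2, 0.5]
finger_gap: 0.0297
grip_force: 0.0
```

```bash
python3 -m inch '[{"x":0.5,"y":0.08,"z":0,"ax":0,"ay":0,"az":0,"jaw":3},{"x":1,"y":0.15,"z":0,"ax":0,"ay":0,"az":0,"jaw":3},{"x":1.5,"y":0.23,"z":0,"ax":0,"ay":0,"az":0,"jaw":3},{"x":2,"y":0.31,"z":0,"ax":0,"ay":0,"az":0,"jaw":3},{"x":2.5,"y":0.39,"z":0,"ax":0,"ay":0,"az":0,"jaw":3},{"x":3,"y":0.46,"z":0,"ax":0,"ay":0,"az":0,"jaw":3},{"x":3.5,"y":0.54,"z":0,"ax":0,"ay":0,"az":0,"jaw":3},{"x":4,"y":0.62,"z":0,"ax":0,"ay":0,"az":0,"jaw":3}]'; python3 lying.py
```

```text
time: 8.3
ee_pos: [0.5522, -0.1738, 0.0293]
eef_rot: [-0.0, -0.077, 0.997, -0.0]
contact_force: [-2.3, -0.5, 2.3]
finger_gap: 0.0295
grip_force: 1.3
scene [([174.0, 167.0, 222.0, 210.0], 0.7)]
side [([273.0, 226.0, 317.0, 261.0], 0.72)]
foot world [ 0.5628 -0.1732  0.1648] 0.3102980969892115 tray [-0.0526 -0.0991  0.0117] lid gap 0.03758071897477219
tcp tray [-0.0634 -0.098 ]
```

Contact is steady and the tin is square to the lane, with about 37 mm to go.

```bash
python3 -m inch '[{"x":0.4,"y":0.06,"z":0,"ax":0,"ay":0,"az":0,"jaw":3},{"x":0.8,"y":0.12,"z":0,"ax":0,"ay":0,"az":0,"jaw":3},{"x":1.2,"y":0.19,"z":0,"ax":0,"ay":0,"az":0,"jaw":3},{"x":1.6,"y":0.25,"z":0,"ax":0,"ay":0,"az":0,"jaw":3},{"x":2,"y":0.31,"z":0,"ax":0,"ay":0,"az":0,"jaw":3},{"x":2.4,"y":0.37,"z":0,"ax":0,"ay":0,"az":0,"jaw":3},{"x":2.8,"y":0.43,"z":0,"ax":0,"ay":0,"az":0,"jaw":3},{"x":3,"y":0.46,"z":0,"ax":0,"ay":0,"az":0,"jaw":3}]'
```

```text
time: 9.3
ee_pos: [0.5822, -0.1691, 0.0293]
eef_rot: [-0.0, -0.077, 0.997, 0.0]
contact_force: [-1.4, 0.1, 0.2]
finger_gap: 0.0299
grip_force: 0.8
```

```bash
python3 -m inch '[{"x":0.1,"y":0.015,"z":0,"ax":0,"ay":0,"az":0,"jaw":3},{"x":0.2,"y":0.03,"z":0,"ax":0,"ay":0,"az":0,"jaw":3},{"x":0.3,"y":0.045,"z":0,"ax":0,"ay":0,"az":0,"jaw":3},{"x":0.3,"y":0.045,"z":0,"ax":0,"ay":0,"az":0,"jaw":3}]'
```

```text
time: 9.7
ee_pos: [0.585, -0.1687, 0.0294]
eef_rot: [0.0, -0.077, 0.997, -0.0]
contact_force: [-0.0, 0.3, -0.8]
finger_gap: 0.0304
grip_force: 0.0
```

```bash
python3 -m inch '[{"x":0.1,"y":0.015,"z":0,"ax":0,"ay":0,"az":0,"jaw":3},{"x":0.2,"y":0.03,"z":0,"ax":0,"ay":0,"az":0,"jaw":3}]'
```

```text
time: 9.9
ee_pos: [0.5869, -0.1685, 0.0294]
eef_rot: [-0.0, -0.077, 0.997, -0.0]
contact_force: [-2.4, -0.7, 0.5]
finger_gap: 0.0299
grip_force: 0.9
```

```bash
python3 -m inch '[{"x":0.1,"y":0.015,"z":0,"ax":0,"ay":0,"az":0,"jaw":3},{"x":0.2,"y":0.03,"z":0,"ax":0,"ay":0,"az":0,"jaw":3}]'
```

```text
time: 10.1
ee_pos: [0.5889, -0.1682, 0.0294]
eef_rot: [-0.0, -0.077, 0.997, -0.0]
contact_force: [-1.8, -1.0, 1.3]
finger_gap: 0.0299
grip_force: 1.1
```

```bash
python3 -m inch '[{"x":0.1,"y":0.015,"z":0,"ax":0,"ay":0,"az":0,"jaw":3}]'
```

```text
time: 10.2
ee_pos: [0.5899, -0.168, 0.0294]
eef_rot: [-0.0, -0.077, 0.997, -0.0]
contact_force: [-2.7, -1.8, 1.4]
finger_gap: 0.03
grip_force: 1.1
```

```bash
python3 -m inch '[{"x":0.1,"y":0.015,"z":0,"ax":0,"ay":0,"az":0,"jaw":3}]'
```

```text
time: 10.3
ee_pos: [0.5909, -0.1679, 0.0293]
eef_rot: [-0.0, -0.077, 0.997, -0.0]
contact_force: [-3.4, 0.3, 1.4]
finger_gap: 0.03
grip_force: 1.8
```

```bash
python3 -m inch '[{"x":0.1,"y":0.015,"z":0,"ax":0,"ay":0,"az":0,"jaw":3}]'
```

```text
time: 10.4
ee_pos: [0.591, -0.1678, 0.0293]
eef_rot: [-0.001, -0.077, 0.997, 0.0]
contact_force: [-21.8, -1.1, 12.8]
finger_gap: 0.0298
grip_force: 10.6
```

```bash
python3 -m inch '[{"x":0.1,"y":0.015,"z":0,"ax":0,"ay":0,"az":0,"jaw":3}]'; python3 lying.py
```

```text
time: 10.5
ee_pos: [0.591, -0.1678, 0.0293]
eef_rot: [-0.003, -0.077, 0.997, 0.0]
contact_force: [-32.0, -1.8, 18.3]
finger_gap: 0.0305
grip_force: 16.2
scene [([163.0, 175.0, 213.0, 217.0], 0.62)]
side [([283.0, 224.0, 329.0, 257.0], 0.83)]
foot world [ 0.6    -0.1707  0.1912] 0.37675661448799413 tray [-0.0154 -0.1023  0.0381] lid gap 0.0004345260875188717
tcp tray [-0.0239 -0.0981]
```

The force jumped to about 22 N, then 32 N, so the lid is against the stop. I'll back off straight along the lane, then go up.

```bash
python3 -m inch '[{"x":-0.5,"y":-0.08,"z":0,"ax":0,"ay":0,"az":0,"jaw":3},{"x":-2,"y":-0.31,"z":0,"ax":0,"ay":0,"az":0,"jaw":3},{"x":-5,"y":-0.77,"z":0,"ax":0,"ay":0,"az":0,"jaw":3},{"x":-6,"y":-0.92,"z":2,"ax":0,"ay":0,"az":0,"jaw":3},{"x":-6,"y":-0.92,"z":7,"ax":0,"ay":0,"az":0,"jaw":3},{"x":-6,"y":-0.92,"z":12,"ax":0,"ay":0,"az":0,"jaw":3},{"x":-6,"y":-0.92,"z":17,"ax":0,"ay":0,"az":0,"jaw":3},{"x":-8,"y":-0.92,"z":22,"ax":0,"ay":0,"az":0,"jaw":3}]'; python3 lying.py
python3 - <<'E'
from h import *
o=[cam(n)["image"][60:330,130:400,::-1] for n in("scene","side")]
cv2.imwrite("pics/end.png",cv2.resize(np.hstack(o),(800,400)))
E
```

```text
time: 11.5
ee_pos: [0.5149, -0.1766, 0.248]
eef_rot: [0.001, -0.077, 0.997, -0.0]
contact_force: [0.4, -0.2, -0.6]
finger_gap: 0.0301
grip_force: 0.0
scene [([163.0, 172.0, 213.0, 218.0], 0.83), ([367.0, 240.0, 408.0, 276.0], 0.27)]
side [([280.0, 225.0, 330.0, 257.0], 0.77)]
foot world [ 0.6002 -0.1693  0.1837] 0.1819541223659385 tray [-0.0151 -0.101   0.0306] lid gap 8.599747766113719e-05
tcp tray [-0.1008 -0.0953]
```

View pics/end.png

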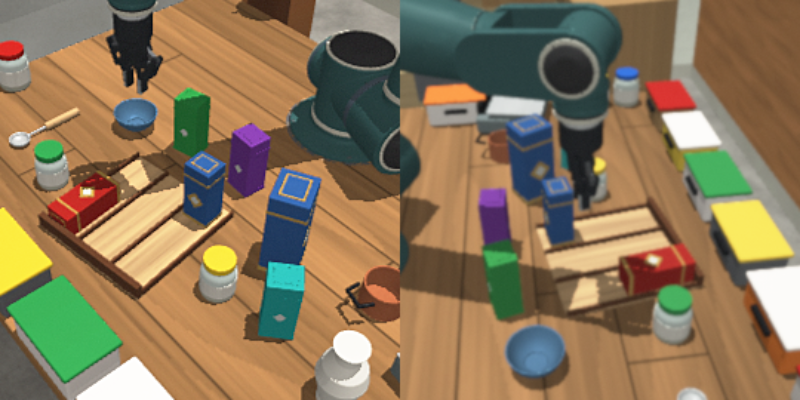

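The red tin lies flat in its lane with its lid at the stop (about (55,215) in the scene half). The blue tin is still standing, nothing else has moved, and the gripper is clear.

```bash
python3 -c "
from bench import ticket;print(ticket.job_done())"
```

```text
the job is handed in; nothing more can be done
None
```

The red tin lies flat in its lane with its lid against the far stop, the blue tin and other goods look undisturbed in the last pictures, and the job is handed in at about 12 s of the 48 s allowed.

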